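# Take down the drying rack: studies into their frames, shelf onto the spare base

### The arm

A 7-joint arm with a two-finger parallel gripper is mounted at the origin on the work surface; the furniture and walls round the work are solid. World frame = base frame: x ahead of the robot, y to its left, z up, the work surface at z = 0. Lengths are in m, angles in rad, forces in N, time in s.
With the tool pointing down it reaches from about 0.425 to 0.825 m from the base axis. Payload 3.6 kg.
Tool frame: the origin (TCP) lies where the fingers leave the gripper's body, on its centre line; the fingertips stand 73 mm ahead of it and the grasp point (between the pads) lies 54 mm ahead of it; z points along the fingers, y is the line along which they close (so a half turn about z gives the same grasp; the last joint's range is limited). The gripper opens to 85 mm and grips with 20 to 120 N. Pads are 22 mm wide; open, the fingers measure 114 mm over their backs; the gripper's body (76 mm by 85 mm) begins 54 mm behind the grasp point. The pads swing forward as they close: fully open they stand 13 mm farther back than shut.
Start: joints at [1.079, 0.615, -0.013, 1.423, 0.008, 1.103, -0.04], TCP at [0.291, -0.581, 0.304] pointing down, gripper open.
Joint ranges: [-3.12, 3.12], [-0.3, 2.06], [-1.34, 1.32], [0.26, 2.42], [-1.36, 4.5], [0.01, 1.98], [-2.84, 2.84]. Speed limits (rad/s): [2.79, 2.79, 3.14, 3.14, 3.14, 3.14, 3.14].

### API

Orientations are given as a unit quaternion [x, y, z, w].
In Python, from station import arm, snapshot, camera_info, ticket gives the robot as it stands. Calls block until the motion is done:
- arm.movep(position, orientation): joint-space move of the TCP to a pose.
- arm.line_to(position, velocity=0.15, ori=None): straight line of the TCP; ori=None keeps the orientation; velocity is the mean speed in m/s.
- arm.move_j(angles): joint-space move.
- arm.move_gripper(opening, effort=None): opening from 0.0 (shut) to 1.0 (fully open); effort is the grip in N (None keeps the last); returns when the fingers have stopped.
- arm.pause(seconds).
- arm.ik(position, orientation): joint angles nearest the present ones, or None.
- snapshot(name): name is "scene" or "top" or "wrist"; returns the picture (420x560x3 uint8, blue, green, red); there is no depth.
- camera_info(name): a dict with "fx", "fy", "cx", "cy" (pixels), "R" (3x3) and "t" (3): a world point X has camera coordinates R X + t; the wrist camera has in their place "T_tool_cam" (4x4, takes a point from camera to tool coordinates, whose origin is the TCP and whose axes are the flange's). Camera axes: x right, y down, z forward; pixel columns grow to the right and rows downward; lengths in m; the calibration is good to about 2 mm. A picture is of the moment at which its call begins: read the wrist's pose just before it. camera_info takes no time and is no camera call.
A pose or a line that the arm cannot do raises arm.MotionError and nothing moves.
- ticket.finish_job(): hands the job in; it is judged then, once.
Readings, each from a call of its own:
- arm.read_time(): time.
- arm.read_joint_positions(): joint angles.
- arm.read_dq(): joint speeds.
- arm.read_effort(): joint torques, N m.
- arm.read_tool_pos(): TCP position.
- arm.read_eef_rot(): TCP orientation.
- arm.read_ft_force(): force on the tool from outside, world axes, zero at the start.
- arm.read_wrist_torque(): the same for the moment, N m.
- arm.read_opening(): opening from 0.0 (shut) to 1.0 (fully open).
- arm.read_finger_force(): force on a finger pad.
Only numpy, scipy, OpenCV 4.12 (cv2) and the standard library are available. Lean on these libraries where they do the work, as an engineer would, in place of code of your own. Each camera call takes 0.05 s, during which the arm holds its last target. There are 200 camera calls.

### The job

The three painted studies on the drying rack are dry: take the rack apart and lay each study face up in the tray frame made for its size, down flat in the recess. Plug the emptied shelf by its four corner posts fully home into the spare rack base, ready for the next batch. Set everything down, do not drop it, and keep the studies face up all the way.

Things in the scene. Friction and masses are not known exactly. Their poses are not given: they have to be found in the camera images.
- small_study: Small square study, red with an orange sun: plywood panel 52 (own x) x 52 (own y) x 18 mm thick, 70 g. Origin: centre of the underside; z out of the painted face. Starts face up on one half (+y) of the shelf's deck, underside 96 mm above the table, long side along the rack's x; grip it across the 52 mm.
- medium_study: Medium study, yellow field under a pale sky: plywood panel 84 (own x) x 52 (own y) x 18 mm thick, 100 g. Origin: centre of the underside; z out of the painted face. Starts face up on one half (+y) of the shelf's deck, underside 96 mm above the table, long side along the rack's x; grip it across the 52 mm.
- large_study: Large study, blue sea with two white sails: plywood panel 118 (own x) x 52 (own y) x 18 mm thick, 140 g. Origin: centre of the underside; z out of the painted face. Starts face up on the loaded base's other half (-y), below the shelf and seen through its rods, underside 26 mm above the table; free only once the shelf is off; grip it across the 52 mm.
- rack_shelf: Rack's upper shelf, loose, 280 g: deck as the bases', a 12 mm round post with a ball-shaped tip down from each corner. Origin: centre, at the post tips; deck top 92 mm, deck underside 79 mm above it. Lift it level by the middle of the centre bar (along own x, 12 mm wide and tall), free of rods for x within 25 mm. Posts start 22 mm deep in the loaded base. Fits either way round.
- loaded_base: Rack base under shelf and studies, fixed. Deck 214 (own x) x 150 (own y) mm, top 26 mm above the table: aluminium rim, centre bar along own x, thin rods along y at x = +-28, +-62, black 30 mm corner mouldings at (+-92, +-60) mm, all flush on top. Origin: centre of the underside.
- spare_base: Empty rack base, fixed, same as the loaded one (long side own x; origin: centre of the underside; deck top 26 mm). Corner sockets at (+-92, +-60) mm: square funnel mouth 26 mm, narrowing over 8 mm to a 16 mm bore, floor 22 mm below the deck top. Shelf fully home: its origin 4 mm above this one, its deck top 96 mm above the table.
- small_frame: White frame for the small study: shallow tray frame, loose on the table, 200 g. Outside 80 (own x) x 80 (own y) mm, rim 12 mm high, walls 9 mm. Recess 62 x 62 mm, its floor 5 mm above the underside: its panel drops in with a 5 mm gap all round and stands 11 mm proud of the rim. Origin: centre of the underside.
- medium_frame: Black frame for the medium study: shallow tray frame, loose on the table, 260 g. Outside 112 (own x) x 80 (own y) mm, rim 12 mm high, walls 9 mm. Recess 94 x 62 mm, its floor 5 mm above the underside: its panel drops in with a 5 mm gap all round and stands 11 mm proud of the rim. Origin: centre of the underside.
- large_frame: Brown wooden frame for the large study: shallow tray frame, loose on the table, 320 g. Outside 146 (own x) x 80 (own y) mm, rim 12 mm high, walls 9 mm. Recess 128 x 62 mm, its floor 5 mm above the underside: its panel drops in with a 5 mm gap all round and stands 11 mm proud of the rim. Origin: centre of the underside.

How it is judged:
By the outcome, as a careful person would: the job done as asked, in the order asked, and still so for the second after the job is handed in, with the robot touching nothing.
It also fails if it takes over 115 s, if anything falls off the work surface, if the arm or the gripper's body presses on something with over 40 N, if the wrist force passes 120 N, or if a joint passes its speed limit or range.

## Working session

There is one attempt and no reset: what is moved stays moved. The work goes in short steps, each a Python script; the robot and the scene stay as the last script left them, time stands still between calls to the robot, and variables do not carry over. Pictures are saved under pics/ and viewed, at most 14 in all, crops included, and the job is handed in when it is done.

```bash
mkdir -p pics; ls
python3 - <<'E'
from station import arm, snapshot, camera_info
import cv2, numpy as np
for n in ("top","scene","wrist"):
    cv2.imwrite(f"pics/{n}0.png",snapshot(n)); print(n,{k:np.round(np.array(v),4).tolist() for k,v in camera_info(n).items()})
print(arm.read_time(),arm.read_tool_pos(),arm.read_eef_rot())
E
```

```text
pics
top {'fx': 430.4749, 'fy': 430.4749, 'cx': 280.7487, 'cy': 213.1928, 'R': [[-0.0014, -0.9999, 0.0156], [-0.998, 0.0004, -0.0633], [0.0632, -0.0156, -0.9979]], 't': [-0.0073, 0.4565, 1.2392]}
scene {'fx': 387.7843, 'fy': 387.7843, 'cx': 282.7856, 'cy': 211.3601, 'R': [[-0.7601, -0.6497, -0.0104], [-0.4522, 0.5404, -0.7096], [0.4666, -0.5347, -0.7046]], 't': [0.3464, 0.2625, 0.7988]}
wrist {'fx': 337.0901, 'fy': 337.0901, 'cx': 280.9266, 'cy': 205.3905, 'T_tool_cam': [[-0.0017, -0.9651, -0.262, 0.0662], [1.0, -0.0015, -0.0008, 0.0007], [0.0004, -0.262, 0.9651, -0.0696], [0.0, 0.0, 0.0, 1.0]]}
0.15 [ 0.29117851 -0.58065251  0.30300025] [ 9.73107999e-01  2.30347213e-01 -2.38117806e-04 -9.62345024e-04]
```

View pics/top0.png

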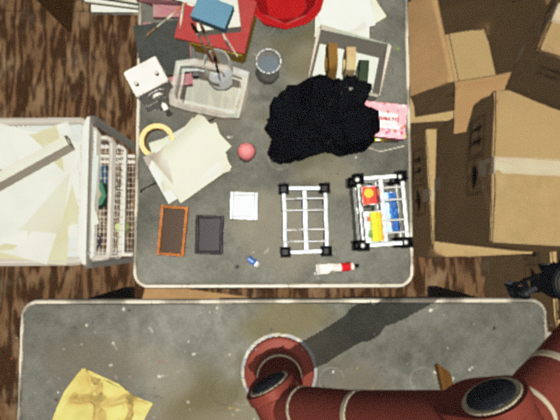

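View pics/scene0.png

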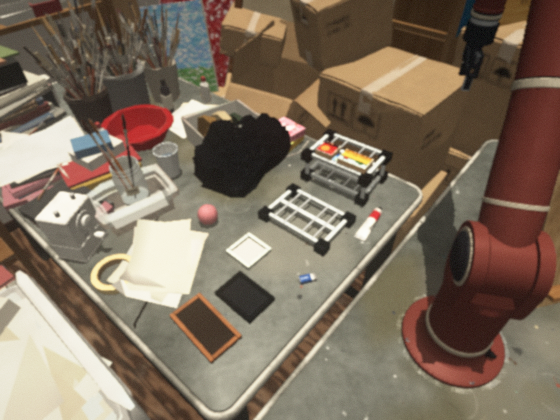

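```bash
cat > lib.py <<'E'
from station import arm, snapshot, camera_info, ticket
import cv2, numpy as np, json
from scipy.spatial.transform import Rotation as Rot
def down(a):  # tool down, tool x at world angle a, tool y (closing) at a-90deg
    return Rot.from_matrix(np.array([[np.cos(a),np.sin(a),0],[np.sin(a),-np.cos(a),0],[0,0,-1]])).as_quat()
def cam(name):
    "K, camera->world R, centre"
    i=camera_info(name); K=np.array([[i['fx'],0,i['cx']],[0,i['fy'],i['cy']],[0,0,1]])
    if name!='wrist': R=np.array(i['R']); return K,R.T,-R.T@np.array(i['t'])
    T=np.array(i['T_tool_cam']); R=Rot.from_quat(arm.read_eef_rot()).as_matrix()
    return K,R@T[:3,:3],arm.read_tool_pos()+R@T[:3,3]
def look(name,tag):
    c=cam(name); im=snapshot(name); cv2.imwrite(f'pics/{tag}.png',im)
    np.savez(f'pics/{tag}.npz',K=c[0],R=c[1],C=c[2]); return im,c
def load(tag):
    d=np.load(f'pics/{tag}.npz'); return cv2.imread(f'pics/{tag}.png'),(d['K'],d['R'],d['C'])
def rays(c,uv):
    uv=np.atleast_2d(np.asarray(uv,float)); d=np.c_[uv,np.ones(len(uv))]@np.linalg.inv(c[0]).T@c[1].T
    return d/np.linalg.norm(d,axis=1)[:,None]
def plane(c,uv,z):
    d=rays(c,uv); return c[2]+d*((z-c[2][2])/d[:,2])[:,None]
def tri(obs):
    "obs: list of (cam,uv) -> point, residual"
    A=np.zeros((3,3));b=np.zeros(3);P=[]
    for c,uv in obs:
        d=rays(c,uv)[0];M=np.eye(3)-np.outer(d,d);A+=M;b+=M@c[2];P.append((M,c[2]))
    X=np.linalg.solve(A,b); return X,max(np.linalg.norm(M@(X-C)) for M,C in P)
E
python3 - <<'E'
from lib import *
c=cam('top')
for n,uv,z in (('L',(382,210),.096),('S',(304,220),.026),('lf',(172,230),.012),('mf',(209,235),.012),('sf',(243,206),.012)): print(n,plane(c,uv,z).round(3))
ims=[]
for k,y in enumerate((-.27,-.1,.1,.27)):
    x=.60
    arm.movep([x,y,.30],down(0)); im,_=look('wrist',f'w{k}'); ims.append(im)
print(arm.read_time())
a=np.vstack([np.hstack(ims[:2]),np.hstack(ims[2:])]); cv2.imwrite('pics/m1.png',cv2.resize(a,(800,600),interpolation=cv2.INTER_AREA))
E
```

```text
L [[ 0.46  -0.283  0.096]]
S [[ 0.436 -0.075  0.026]]
lf [[0.408 0.308 0.012]]
mf [[0.393 0.201 0.012]]
sf [[0.478 0.102 0.012]]
4.2083
```

View pics/m1.png

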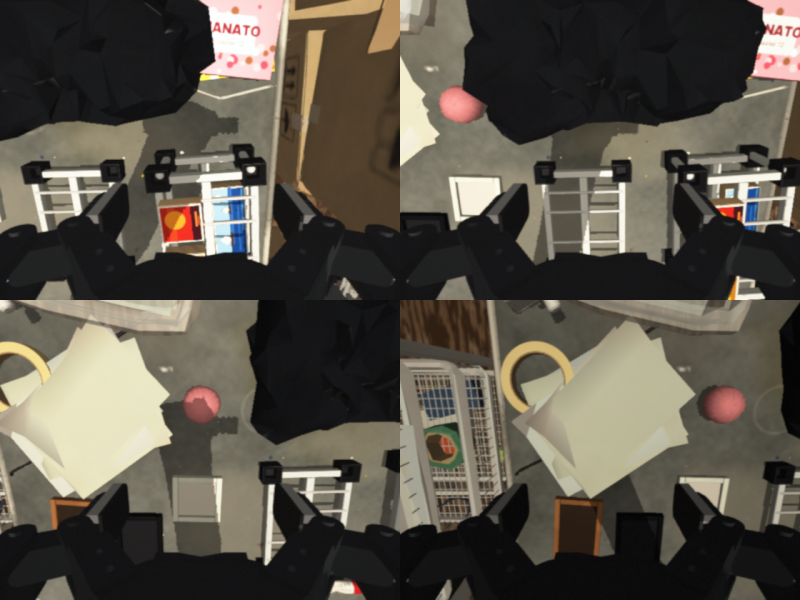

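Run:
```python
from lib import *
for y in (-.3,-.1,.1,.28):
  for x in (.4,.44,.5):
    for z in (.3,.36): print(y,x,z,[arm.ik([x,y,z],down(a)) is not None for a in (0,np.pi,np.pi/2,-np.pi/2)])
print(arm.read_joint_positions())
ims=[]
for k,y in enumerate((.28,.12,-.06,-.2,-.32)):
    try: arm.movep([.5,y,.34],down(np.pi))
    except arm.MotionError as e: print(y,e); continue
    im,_=look('wrist',f'v{k}'); ims.append(im)
print(arm.read_time())
while len(ims)<4: ims.append(im*0)
a=np.vstack([np.hstack([ims[0],ims[1]]),np.hstack([ims[-3],ims[-1]])]); cv2.imwrite('pics/m2.png',cv2.resize(a,(800,600),interpolation=cv2.INTER_AREA))
```

```text
-0.3 0.4 0.3 [True, True, True, True]
-0.3 0.4 0.36 [True, True, True, True]
-0.3 0.44 0.3 [True, True, True, True]
-0.3 0.44 0.36 [True, True, True, True]
-0.3 0.5 0.3 [True, True, True, True]
-0.3 0.5 0.36 [True, True, True, True]
-0.1 0.4 0.3 [True, True, True, True]
-0.1 0.4 0.36 [True, True, True, True]
-0.1 0.44 0.3 [True, True, True, True]
-0.1 0.44 0.36 [True, True, True, True]
-0.1 0.5 0.3 [True, True, True, True]
-0.1 0.5 0.36 [True, True, True, True]
0.1 0.4 0.3 [True, True, True, True]
0.1 0.4 0.36 [True, True, True, True]
0.1 0.44 0.3 [True, True, True, True]
0.1 0.44 0.36 [True, True, True, True]
0.1 0.5 0.3 [True, True, True, True]
0.1 0.5 0.36 [True, True, True, True]
0.28 0.4 0.3 [True, True, True, True]
0.28 0.4 0.36 [True, True, True, True]
0.28 0.44 0.3 [True, True, True, True]
0.28 0.44 0.36 [True, True, True, True]
0.28 0.5 0.3 [True, True, True, True]
0.28 0.5 0.36 [True, True, True, True]
[-0.49130657  0.6315937   0.07020145  1.40524614 -0.04347646  1.10668906
 -1.99008743]
9.3167
```

View pics/m2.png

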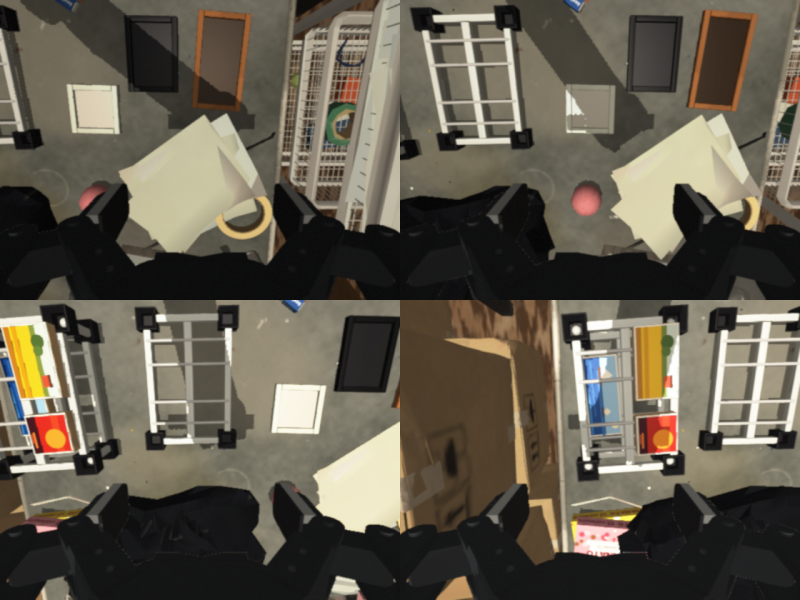

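```bash
cat > seg.py <<'E'
from lib import *
def comps(mask,amin,amax,roi=None):
    m=mask.astype(np.uint8)*255
    if roi: z=np.zeros_like(m); x0,y0,x1,y1=roi; z[y0:y1,x0:x1]=m[y0:y1,x0:x1]; m=z
    m=cv2.morphologyEx(m,cv2.MORPH_CLOSE,np.ones((3,3)))
    out=[]
    for c in cv2.findContours(m,cv2.RETR_EXTERNAL,cv2.CHAIN_APPROX_NONE)[0]:
        if amin<cv2.contourArea(c)<amax: out.append(c)
    return out
def hsv(im): return [a.astype(int) for a in cv2.split(cv2.cvtColor(im,cv2.COLOR_BGR2HSV))]
E
python3 - <<'E'
from seg import *
tiles=[]
for t in ('v0','v1','v2','v3','v4'):
    im,c=load(t); h,s,v=hsv(im); o=im.copy()
    roi=(0,0,560,255)
    def show(nm,cs,col,z):
        for k in cs:
            r=cv2.minAreaRect(k); p=cv2.boxPoints(r); cv2.drawContours(o,[p.astype(int)],0,col,1)
            w=plane(c,p,z); e=np.linalg.norm(w-np.roll(w,1,0),axis=1)*1000
            print(t,nm,np.round(r[0],1),'ctr',w.mean(0).round(4)[:2],'sides',e[:2].round(0),'area',cv2.contourArea(k))
    show('brown',comps((h>4)&(h<22)&(s>130)&(v>60),2500,40000,(0,0,560,200)),(0,255,255),.012)
    show('white',comps((s<60)&(v>185),1500,9000,(0,60,560,220)),(255,0,255),.012)
    show('dark',comps(v<38,250,12000,roi),(0,255,0),.026)
    show('red',comps(((h<8)|(h>172))&(s>150)&(v>110),800,12000,roi),(255,255,0),.114)
    show('yellow',comps((h>17)&(h<34)&(s>140)&(v>100),1000,12000,roi),(255,0,0),.114)
    tiles.append(o[:250])
a=np.vstack([np.hstack([tiles[0],tiles[1]]),np.hstack([tiles[2],tiles[4]])]); cv2.imwrite('pics/m3.png',cv2.resize(a,None,fx=.714,fy=.714,interpolation=cv2.INTER_AREA))
E
```

```text
v0 brown [308.5  84.8] ctr [0.4067 0.3098] sides [ 87. 145.] area 9504.0
v0 white [276.  189.5] ctr [0.5232 0.273 ] sides [175.  73.] area 4722.5
v0 white [130. 152.] ctr [0.478  0.1021] sides [80. 82.] area 4347.0
v0 white [525.3 139.8] ctr [0.4695 0.5629] sides [ 30. 181.] area 1835.5
v0 dark [ 38.5 194.9] ctr [ 0.5251 -0.0046] sides [32. 46.] area 878.0
v0 dark [211.4  75. ] ctr [0.3962 0.205 ] sides [110.  76.] area 5466.0
v0 dark [13.  25.5] ctr [0.3459 0.0034] sides [33. 26.] area 709.0
v0 dark [433.5  11. ] ctr [0.3335 0.4349] sides [20. 37.] area 426.5
v1 brown [450.7  84.9] ctr [0.4073 0.3099] sides [ 90. 149.] area 9745.0
v1 white [406.  189.5] ctr [0.5236 0.2716] sides [ 73. 168.] area 4768.0
v1 dark [ 13. 209.] ctr [ 0.5424 -0.1965] sides [33. 30.] area 475.5
v1 dark [ 71.2 197. ] ctr [ 0.528  -0.1254] sides [32. 42.] area 633.0
v1 dark [170.  194.4] ctr [ 0.5251 -0.0094] sides [32. 34.] area 657.0
v1 dark [360.6  74.6] ctr [0.396  0.2058] sides [ 72. 104.] area 368.0
v1 dark [38.5 28. ] ctr [ 0.3486 -0.1294] sides [32. 48.] area 1003.5
v1 dark [150.9  25.5] ctr [ 0.3464 
[... 2056 characters left out ...]
381. 228.] ctr [ 0.5674 -0.1988] sides [37. 41.] area 459.0
v4 dark [ 70.4 221.7] ctr [ 0.5595 -0.5704] sides [59. 16.] area 445.0
v4 dark [434.5 195.5] ctr [ 0.5272 -0.1393] sides [30. 36.] area 651.0
v4 dark [533.9 194.3] ctr [ 0.5259 -0.0229] sides [45. 31.] area 568.0
v4 dark [246.7  44.9] ctr [ 0.3657 -0.3548] sides [48. 35.] area 1145.0
v4 dark [451.5  27.5] ctr [ 0.349 -0.143] sides [31. 38.] area 982.5
v4 dark [382.   27.5] ctr [ 0.3491 -0.2148] sides [37. 39.] area 730.5
v4 dark [133.5  10. ] ctr [ 0.3328 -0.4691] sides [18. 45.] area 561.5
v4 red [365.8 187.5] ctr [ 0.4989 -0.2432] sides [46. 35.] area 1877.0
v4 yellow [353.8  86.9] ctr [ 0.4145 -0.2587] sides [79. 27.] area 2861.5
```

View pics/m3.png

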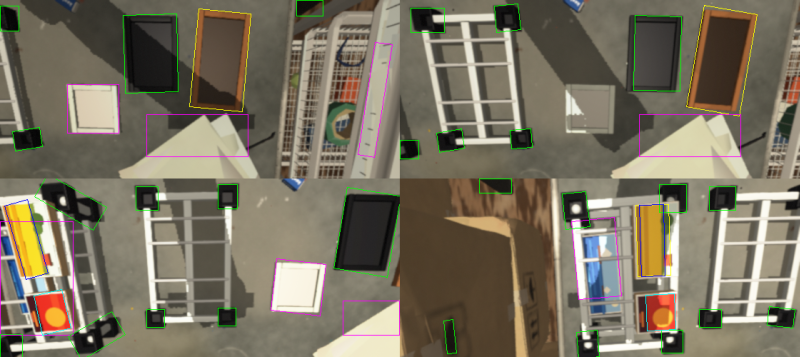

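Run:
```python
from seg import *
ims=[]
for k,y in enumerate((-.31,-.21)):
    arm.movep([.49,y,.30],down(np.pi)); ims.append(look('wrist',f'r{k}')[0])
print(arm.read_time())
cv2.imwrite('pics/m4.png',np.vstack([cv2.resize(ims[0][:250,90:490],None,fx=1.2,fy=1.2,interpolation=cv2.INTER_CUBIC),cv2.resize(ims[1][:250,30:430],None,fx=1.2,fy=1.2,interpolation=cv2.INTER_CUBIC)]))
def heights(ta,tb,poly,z0,nm):
    ia,ca=load(ta); ib,cb=load(tb); ga,gb=[cv2.cvtColor(i,6) for i in (ia,ib)]
    m=np.zeros_like(ga); cv2.fillPoly(m,[np.int32(poly)],255)
    p=cv2.goodFeaturesToTrack(ga,60,.02,4,mask=m)
    w=plane(ca,p[:,0],z0); q=(w-cb[2])@cb[1]@cb[0].T; q=np.float32(q[:,:2]/q[:,2:])[:,None]
    n,st,er=cv2.calcOpticalFlowPyrLK(ga,gb,p,q.copy(),winSize=(13,13),maxLevel=1,flags=cv2.OPTFLOW_USE_INITIAL_FLOW)
    z=[]
    for i in range(len(p)):
        if st[i] :
            X,r=tri([(ca,p[i,0]),(cb,n[i,0])])
            if r<.0015: z.append(X[2])
    print(nm,len(z),'z percentiles 25/50/75/90',np.percentile(z,[25,50,75,90]).round(4))
box=lambda a,b,c,d:[(a,b),(c,b),(c,d),(a,d)]
heights('v0','v1',box(265,12,350,155),.012,'brown'); heights('v0','v1',box(175,20,250,130),.012,'black')
heights('v0','v2',box(92,118,168,188),.012,'white'); heights('v2','v3',box(210,30,325,195),.026,'spare')
heights('v3','v4',box(205,155,260,215),.114,'red'); heights('v3','v4',box(180,40,235,135),.114,'yellow')
heights('v3','v4',box(205,155,260,215),.10,'red@.10'); heights('v3','v4',box(180,40,235,135),.10,'yellow@.10')
```

```text
10.1917
brown 17 z percentiles 25/50/75/90 [0.004  0.011  0.0121 0.038 ]
black 8 z percentiles 25/50/75/90 [0.0068 0.0086 0.01   0.0355]
white 13 z percentiles 25/50/75/90 [0.0105 0.0118 0.0127 0.0133]
spare 47 z percentiles 25/50/75/90 [0.0181 0.022  0.0282 0.0701]
red 22 z percentiles 25/50/75/90 [0.0967 0.1116 0.1366 0.152 ]
yellow 5 z percentiles 25/50/75/90 [0.1136 0.1197 0.1198 0.1198]
red@.10 20 z percentiles 25/50/75/90 [0.0931 0.0971 0.1124 0.1177]
yellow@.10 3 z percentiles 25/50/75/90 [0.1165 0.1198 0.1198 0.1198]
```

View pics/m4.png

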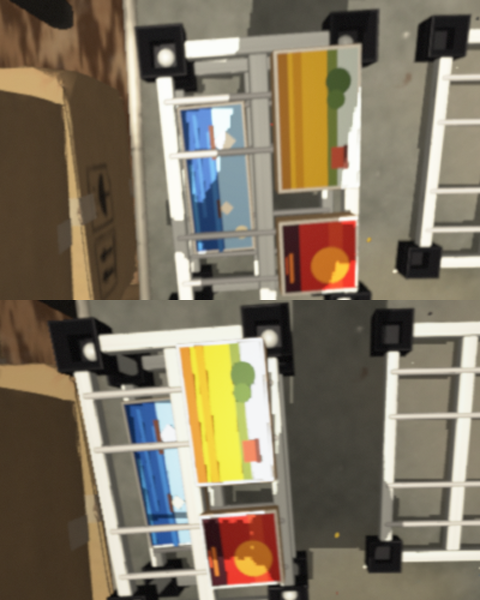

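Run:
```python
from seg import *
a=load('r0')[1]; b=load('r1')[1]
A=lambda p:np.array([90+p[0]/1.2,p[1]/1.2]); B=lambda p:np.array([30+p[0]/1.2,(p[1]-300)/1.2])
for nm,P,Q in (('med',[(273,49),(362,45),(357,187),(281,192)],[(179,346),(262,338),(273,481),(196,486)]),
 ('small',[(278,222),(357,219),(358,290),(280,294)],[(200,516),(276,511),(284,583),(213,587)])):
    X=np.array([np.r_[tri([(a,A(p)),(b,B(q))])] if 0 else np.r_[tri([(a,A(p)),(b,B(q))])[0]] for p,q in zip(P,Q)])
    print(nm,X.round(4).tolist(),'ctr',X.mean(0).round(4))
    for c,F,pp in ((a,A,P),(b,B,Q)):
        w=plane(c,[F(p) for p in pp],.114); l=(w[3]+w[2]-w[0]-w[1])/2
        print('  plane',w.mean(0)[:2].round(4),'len',np.linalg.norm(l).round(4),'wid',np.linalg.norm((w[1]+w[2]-w[0]-w[3])/2).round(4),'ang',np.degrees(np.arctan2(l[1],l[0])).round(1))
for t in ('r0','r1','v3','v4'):
    im,c=load(t); h,s,v=hsv(im)
    for k in comps((v>170)&(s<60),25,200,(20,0,480,255)):
        (x,y),r=cv2.minEnclosingCircle(k)
        if cv2.contourArea(k)>.55*np.pi*r*r:
            ring=np.zeros(v.shape,np.uint8); cv2.circle(ring,(int(x),int(y)),int(r+4),255,2)
            if np.median(v[ring>0])<70: print(t,'dot',round(x,1),round(y,1),round(r,1),plane(c,(x,y),.096)[0].round(4))
```

```text
med [[0.3739, -0.2827, 0.1079], [0.3722, -0.2325, 0.1158], [0.4538, -0.2277, 0.1134], [0.4566, -0.276, 0.1164]] ctr [ 0.4141 -0.2547  0.1134]
  plane [ 0.4146 -0.2547] len 0.0824 wid 0.0496 ang 4.1
  plane [ 0.4142 -0.2545] len 0.0817 wid 0.0488 ang 3.3
small [[0.4771, -0.2764, 0.1098], [0.4736, -0.2261, 0.1138], [0.5226, -0.2214, 0.114], [0.53, -0.2723, 0.1028]] ctr [ 0.5008 -0.2491  0.1101]
  plane [ 0.5001 -0.2496] len 0.0493 wid 0.0517 ang 4.6
  plane [ 0.4988 -0.2481] len 0.0495 wid 0.0488 ang 6.0
r0 dot 376.0 251.0 5.1 [ 0.5389 -0.2252  0.096 ]
r0 dot 227.5 47.5 7.0 [ 0.3759 -0.3485  0.096 ]
r1 dot 271.0 245.5 5.0 [ 0.5377 -0.2185  0.096 ]
r1 dot 105.0 42.5 6.3 [ 0.375  -0.3417  0.096 ]
v3 dot 147.8 232.8 3.9 [ 0.5478 -0.3301  0.096 ]
v3 dot 262.5 224.5 4.5 [ 0.5393 -0.2169  0.096 ]
v3 dot 113.0 42.0 5.4 [ 0.3757 -0.3418  0.096 ]
v4 dot 263.5 232.5 4.7 [ 0.5476 -0.3364  0.096 ]
v4 dot 378.0 225.5 4.7 [ 0.5404 -0.2241  0.096 ]
v4 dot 246.5 42.0 6.2 [ 0.3757 -0.3485  0.096 ]
```

Run:
```python
from seg import *
arm.movep([.48,.2,.27],down(np.pi)); i0,_=look('wrist','f0')
arm.movep([.52,.10,.27],down(np.pi)); i1,_=look('wrist','f1')
arm.move_gripper(.66)
arm.movep([.45,.032,.12],down(np.pi/2)); arm.line_to([.45,.032,.078])
f0=arm.read_ft_force()
for z in np.arange(.077,.059,-.0015):
    arm.line_to([.45,.032,z],velocity=.03); f=arm.read_ft_force()-f0
    if f[2]>2: break
print('touch TCP z',arm.read_tool_pos(),f,'opening',arm.read_opening(),arm.read_time())
arm.line_to([.45,.032,.12]); 
cv2.imwrite('pics/m5.png',np.hstack([i0[:260,100:500],i1[:260,100:500]]))
```

```text
touch TCP z [0.4501296 0.0320168 0.0684184] [-0.35619546 -1.25150436  5.18198695] opening 0.6620411617141133 16.1083
```

View pics/m5.png

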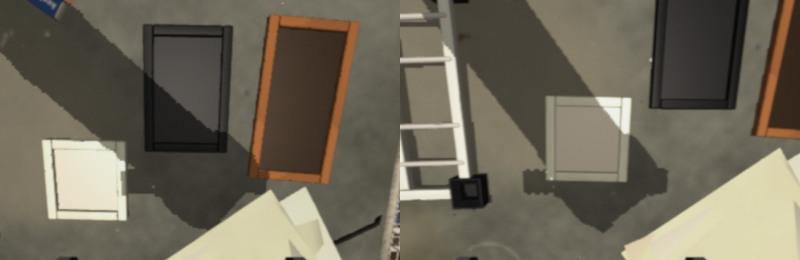

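Run:
```python
from seg import *
f0=load('f0')[1]; f1=load('f1')[1]
def q(nm,c,off,P,z=.012):
    w=plane(c,[(p[0]+off,p[1]) for p in P],z); l=(w[3]+w[2]-w[0]-w[1])/2; r=(w[1]+w[2]-w[0]-w[3])/2
    print(nm,w.mean(0)[:2].round(4),np.linalg.norm(l).round(4),np.linalg.norm(r).round(4),'ang l,w',np.degrees(np.arctan2(l[1],l[0])).round(1),np.degrees(np.arctan2(-r[0],r[1])).round(1))
q('black',f0,100,[(144,25),(232,27),(226,153),(145,152)])
q('black in',f0,100,[(153,35),(222,37),(218,143),(152,142)],.006)
q('brown',f0,100,[(272,15),(358,21),(328,183),(249,175)])
q('white f0',f0,100,[(42,142),(124,141),(127,217),(49,219)])
q('white f1',f1,-300,[(546,97),(630,97),(627,181),(546,181)])
for t in ('f0','f1'):
    im,c=load(t); h,s,v=hsv(im)
    for nm,m in (('brown',(h>4)&(h<22)&(s>130)&(v>50)),('white',(s<60)&(v>185))):
        for k in comps(m,3000,20000,(90,0,560,240) if nm=='brown' else (90,130,240,230)):
            p=cv2.approxPolyDP(cv2.convexHull(k),8,True)[:,0]; w=plane(c,p,.012); print(t,nm,p.tolist(),w.mean(0).round(4))
```

```text
black [0.3958 0.203 ] 0.1106 0.0778 ang l,w -1.2 -1.2
black in [0.3946 0.2027] 0.0947 0.0633 ang l,w -1.5 -1.5
brown [0.4061 0.3093] 0.1433 0.0773 ang l,w -4.7 -5.0
white f0 [0.4784 0.1031] 0.0767 0.0791 ang l,w -0.9 0.8
white f1 [0.4791 0.1032] 0.079 0.0789 ang l,w -1.1 -0.4
f0 brown [[370, 15], [458, 22], [426, 183], [347, 174]] [0.406  0.3079 0.012 ]
f0 white [[142, 141], [197, 141], [223, 161], [225, 219], [150, 218]] [0.4745 0.1054 0.012 ]
f1 brown [[479, 0], [559, 12], [559, 65], [537, 141], [453, 134]] [0.4201 0.3123 0.012 ]
```

```bash
cat >> lib.py <<'E'
def go(x,y,z,deg,v=None):
    p=[x,y,z]
    if v: arm.line_to(p,velocity=v,ori=down(np.radians(deg)))
    else: arm.movep(p,down(np.radians(deg)))
def pick(x,y,z,deg,op,eff,lift=.10,hover=.05):
    arm.move_gripper(op); go(x,y,z+hover,deg); f0=arm.read_ft_force(); go(x,y,z,deg,.08)
    df=arm.read_ft_force()-f0; arm.move_gripper(0,effort=eff)
    print('pick dF',df.round(1),'op',arm.read_opening().__round__(3),'ff',arm.read_finger_force(),arm.read_tool_pos().round(4))
    go(x,y,z+lift,deg,.15); print('lifted dF',(arm.read_ft_force()-f0).round(2),'op',round(arm.read_opening(),3),'t',arm.read_time())
def place(x,y,z,deg,op,hover=.06,up=.12):
    go(x,y,z+hover,deg); f0=arm.read_ft_force(); go(x,y,z+.012,deg,.12); go(x,y,z,deg,.03)
    print('place dF',(arm.read_ft_force()-f0).round(2),arm.read_tool_pos().round(4))
    arm.move_gripper(op); go(x,y,z+up,deg,.15); print('t',arm.read_time())
E
python3 - <<'E'
from lib import *
go(.45,.032,.25,180); go(.48,-.2,.27,180)
pick(.4997,-.2488,.174,184,.76,30); look('wrist','g0')
place(.4788,.1031,.084,179.4,.76)
look('wrist','p0')
a=cv2.imread('pics/p0.png'); b=cv2.imread('pics/g0.png'); cv2.imwrite('pics/m6.png',np.vstack([b[:300],a[:300]]))
E
```

```text
pick dF [-0.8 -2.1 -0.8] op 0.596 ff 32.052894830703735 [ 0.5001 -0.2488  0.1748]
lifted dF [-1.04 -0.67 -0.66] op 0.599 t 21.2333
place dF [-0.7  -1.27  1.09] [0.4789 0.103  0.084 ]
t 25.025
```

View pics/m6.png

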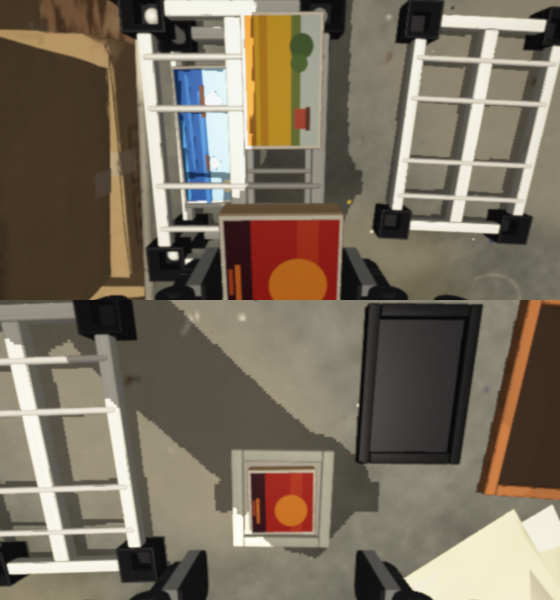

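Run:
```python
from lib import *
go(.44,-.2,.27,180)
pick(.4143,-.2547,.174,183.8,.76,35)
place(.3952,.203,.084,178.7,.76); look('wrist','p1')
# look at the shelf again
for k,y in enumerate((-.33,-.25)): go(.50,y,.28,184); look('wrist',f's{k}')
a=cv2.imread('pics/p1.png'); b=cv2.imread('pics/s0.png'); cv2.imwrite('pics/m7.png',np.vstack([a[:260],b[:260]]))
```

```text
pick dF [ 1.   0.6 -0.2] op 0.599 ff 36.02808594703674 [ 0.4147 -0.2548  0.1747]
lifted dF [-0.11  0.16 -1.65] op 0.596 t 28.7333
place dF [ 0.27 -0.59  1.92] [0.3953 0.203  0.084 ]
t 32.8083
```

View pics/m7.png

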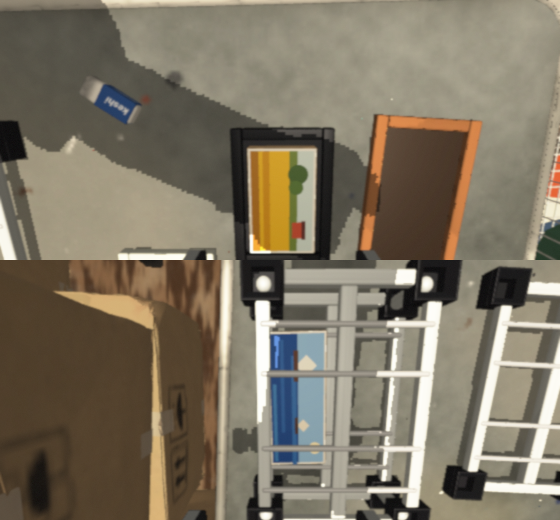

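Run:
```python
from seg import *
D={}
for t in ('s0','s1'):
    im,c=load(t); h,s,v=hsv(im); D[t]=[]
    for k in comps((v>150)&(s<60),25,300,(100,0,480,300)):
        (x,y),r=cv2.minEnclosingCircle(k)
        if cv2.contourArea(k)>.55*np.pi*r*r:
            ring=np.zeros(v.shape,np.uint8); cv2.circle(ring,(int(x),int(y)),int(r+4),255,2)
            if np.median(v[ring>0])<80: M=cv2.moments(k); D[t].append((c,(M['m10']/M['m00'],M['m01']/M['m00'])))
    print(t,[np.round(d[1],1).tolist() for d in D[t]])
pts=[]
for a in D['s0']:
    for b in D['s1']:
        X,r=tri([a,b])
        if r<.002 and .06<X[2]<.12: pts.append(X); print(X.round(4),r.round(4))
a=cv2.imread('pics/s1.png')[:300,150:450]; cv2.imwrite('pics/m8.png',cv2.resize(a,(600,600),interpolation=cv2.INTER_CUBIC))
```

```text
s0 [[402.3, 255.8], [265.6, 255.5], [426.5, 23.8], [263.0, 23.3]]
s1 [[309.6, 249.2], [172.7, 248.3], [152.7, 13.9]]
[ 0.5456 -0.2201  0.0797] 0.0002
[ 0.554  -0.3382  0.0786] 0.0002
[ 0.3721 -0.3509  0.0777] 0.0002
```

View pics/m8.png

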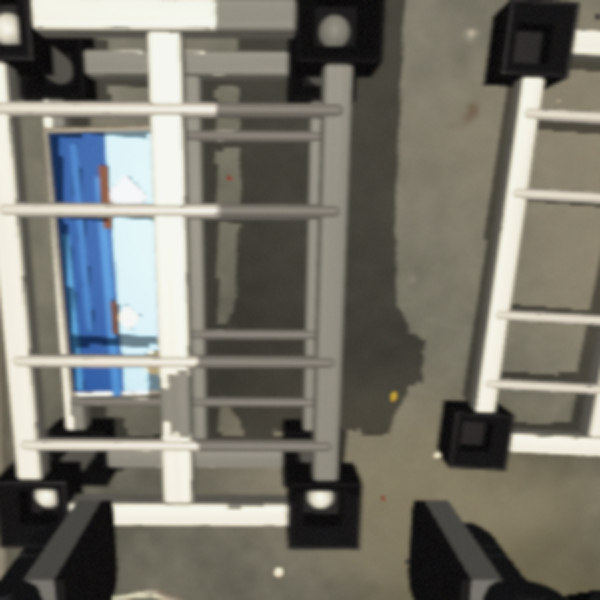

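Run:
```python
from lib import *
im,c=load('s1'); print('bar mid',plane(c,(236.5,142.5),.096).round(4))
x,y=.4589,-.2855
arm.move_gripper(.5); go(x,y,.20,184); f0=arm.read_ft_force(); go(x,y,.144,184,.08)
print('down dF',(arm.read_ft_force()-f0).round(1)); arm.move_gripper(0,effort=90)
print('op',arm.read_opening(),arm.read_finger_force(),arm.read_tool_pos().round(4))
go(x,y,.175,184,.05); print('lift dF',(arm.read_ft_force()-f0).round(2),arm.read_wrist_torque().round(2))
go(x,y,.25,184,.1); look('wrist','h0'); look('scene','h0s')
print('dF',(arm.read_ft_force()-f0).round(2),arm.read_opening(),arm.read_time())
cv2.imwrite('pics/m9.png',np.vstack([cv2.imread('pics/h0.png')[:300],cv2.imread('pics/h0s.png')[90:390]]))
```

```text
bar mid [[ 0.4578 -0.2845  0.096 ]]
down dF [-0.6  0.6 -1.1]
op 0.12294285792433171 87.94927597045898 [ 0.4592 -0.2855  0.1446]
lift dF [-0.71 -0.21 -2.41] [-0.03 -0.04  0.06]
dF [-0.16  0.   -2.74] 0.11645765601345408 39.175
```

View pics/m9.png

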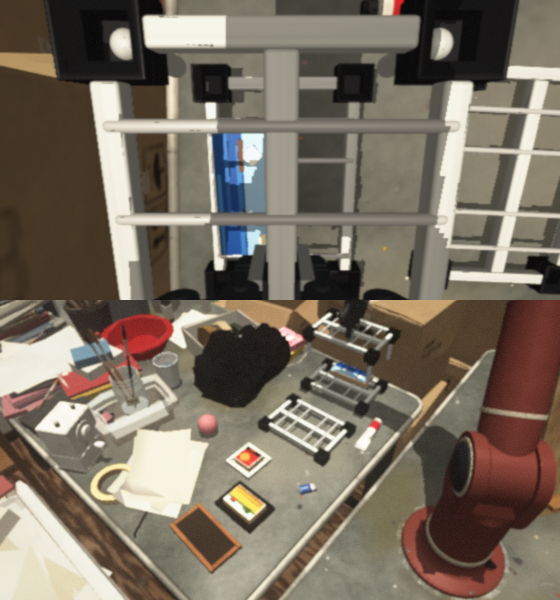

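Run:
```python
from lib import *
X,Y,A=.437,-.0758,181.3
go(.44,-.25,.25,184,.15); go(X,Y,.25,A,.15); go(X,Y,.175,A,.1)
arm.pause(.2); f0=arm.read_ft_force(); print(arm.read_tool_pos().round(4))
for z in np.arange(.170,.1434,-.003).tolist()+[.1435]:
    go(X,Y,z,A,.03); f=arm.read_ft_force()-f0
    print(round(z,4),arm.read_tool_pos().round(4),f.round(1))
    if f[2]>25: break
look('wrist','h1'); look('scene','h1s'); print(arm.read_time(),arm.read_opening())
cv2.imwrite('pics/m10.png',np.vstack([cv2.imread('pics/h1.png')[:260],cv2.resize(cv2.imread('pics/h1s.png')[100:270,220:420],None,fx=2,fy=2)[:, :560].copy() if 0 else cv2.resize(cv2.imread('pics/h1s.png')[110:250,220:420],(560,340))]))
```

```text
[ 0.4373 -0.0759  0.1755]
0.17 [ 0.4368 -0.0758  0.1698] [-0.2  0.4  1.3]
0.167 [ 0.4369 -0.0758  0.1668] [0.9 0.2 0.6]
0.164 [ 0.4369 -0.0758  0.1638] [ 0.4 -0.9  1. ]
0.161 [ 0.4369 -0.0758  0.1608] [-0.5  0.2  0.2]
0.158 [ 0.4369 -0.0758  0.1578] [ 0.3 -0.4  0.4]
0.155 [ 0.4369 -0.0758  0.1548] [-0.5 -0.   0.6]
0.152 [ 0.4369 -0.0758  0.1518] [-0.4  0.4  0.7]
0.149 [ 0.4369 -0.0758  0.1488] [ 0.5  0.3 -0.2]
0.146 [ 0.4369 -0.0758  0.1458] [ 0.3 -0.3  0.2]
0.1435 [ 0.4373 -0.0757  0.1445] [-2.6 -1.8 12.5]
44.6667 0.1220299468603601
```

View pics/m10.png

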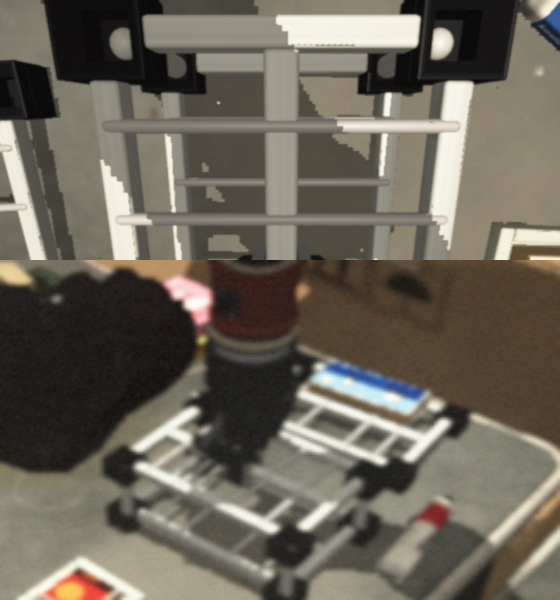

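Run:
```python
from lib import *
arm.move_gripper(.5); go(.437,-.0758,.25,181.3,.15)
for k,y in enumerate((-.36,-.26)): go(.51,y,.25,184); look('wrist',f'l{k}')
print(arm.read_time())
a=[cv2.resize(cv2.imread(f'pics/l{k}.png')[:250,100+90*k-90*0:100+90*k+400][:, :370],None,fx=1.2,fy=1.2,interpolation=cv2.INTER_CUBIC) for k in (0,1)]
print([i.shape for i in a]); cv2.imwrite('pics/m11.png',np.vstack(a))
```

```text
47.65
[(300, 444, 3), (300, 444, 3)]
```

View pics/m11.png

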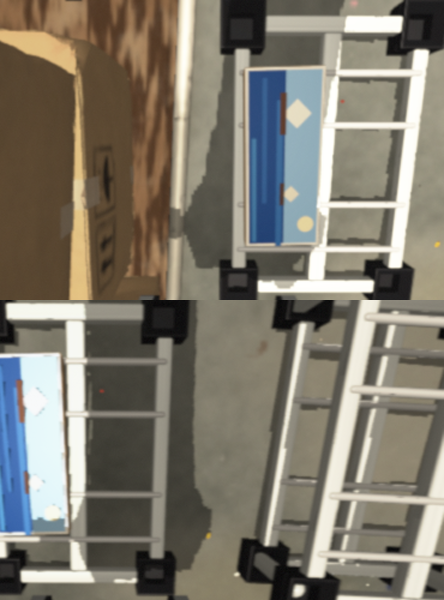

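Run:
```python
from lib import *
a=load('l0')[1]; b=load('l1')[1]
A=lambda p:(100+p[0]/1.2,p[1]/1.2); B=lambda p:(190+p[0]/1.2,(p[1]-300)/1.2)
P=[(245,68),(326,65),(320,243),(249,246)]
w=plane(a,[A(p) for p in P],.044); l=(w[3]+w[2]-w[0]-w[1])/2; r=(w[1]+w[2]-w[0]-w[3])/2
print(w.mean(0).round(4),np.linalg.norm(l).round(4),np.linalg.norm(r).round(4),np.degrees(np.arctan2(l[1],l[0])).round(2))
for p,q in ((P[1],(62,353)),(P[2],(68,531))): print(tri([(a,A(p)),(b,B(q))]),plane(b,B(q),.044),plane(a,A(p),.044))
L=lambda t:load(t)[1]
print('box',tri([(L('r0'),(142,65)),(L('r1'),(73,58)),(L('v4'),(168,70)),(L('s0'),(153,44)),(a,A((77,64)))]))
print('edge',plane(a,A((183,150)),0), [arm.ik([.459,-.317,z],down(np.radians(184))) is not None for z in (.104,.2)])
```

```text
[ 0.4569 -0.3161  0.044 ] 0.1162 0.0505 6.31
(array([ 0.39600302, -0.29647838,  0.04127575]), np.float64(8.285343818458614e-06)) [[ 0.39648471 -0.29614999  0.044     ]] [[ 0.39647141 -0.29713025  0.044     ]]
(array([ 0.50978854, -0.28653381,  0.04976345]), np.float64(0.000571054366807256)) [[ 0.51057824 -0.28701946  0.044     ]] [[ 0.51177886 -0.28486648  0.044     ]]
box (array([ 0.36467072, -0.50182171, -0.13458315]), np.float64(0.020773320607767404))
edge [[ 0.45659275 -0.38772888  0.        ]] [True, True]
```

Run:
```python
from lib import *
print(tri([(cam('top'),(471,95)),(cam('scene'),(321,91))]))
cv2.imwrite('pics/m12.png',np.hstack([cv2.resize(cv2.imread('pics/top0.png')[60:310,390:560],(400,588)),cv2.resize(cv2.imread('pics/scene0.png')[20:220,290:490],(400,400),interpolation=2)[:, :].copy() if 0 else cv2.resize(cv2.imread('pics/scene0.png')[20:220,290:490],(400,588))]))
```

```text
(array([ 0.77577684, -0.5612442 ,  0.06797901]), np.float64(0.018582845753044357))
```

View pics/m12.png

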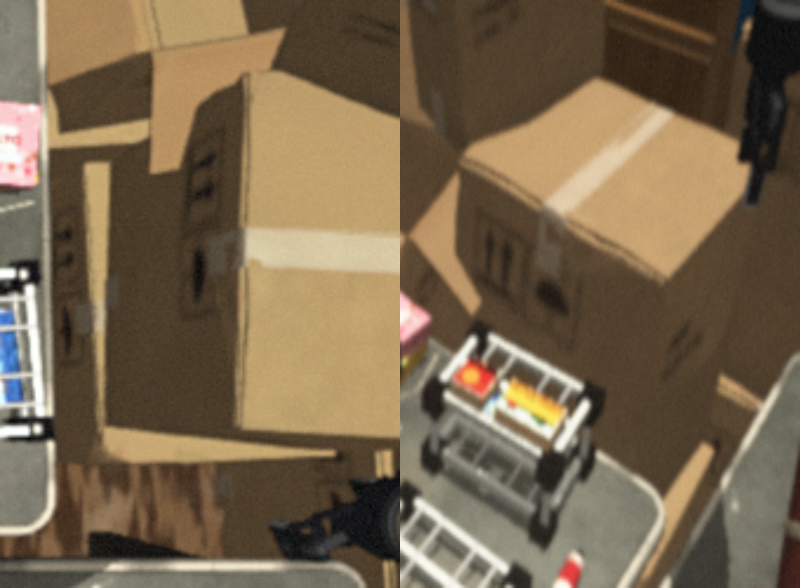

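Run:
```python
from lib import *
for u,v in (((493,92),(320,74)),((493,243),(422.5,114.5)),((493,170),(364,90))): print(tri([(cam('top'),u),(cam('scene'),v)]))
```

```text
(array([ 0.78150525, -0.58793865,  0.11980841]), np.float64(0.000620077571234975))
(array([ 0.3725446 , -0.5734824 ,  0.11740059]), np.float64(0.0032885061109451537))
(array([ 0.57258712, -0.56564512,  0.13640782]), np.float64(0.01055888778985122))
```

Run:
```python
from lib import *
pick(.456,-.317,.104,185,.76,45,lift=.16)
go(.46,-.05,.264,180,.25)
go(.4063,.309,.2,175.2)
place(.4063,.309,.084,175.2,.76,up=.2)
go(.5,.2,.34,180); look('wrist','p2'); go(.5,-.06,.36,180); look('wrist','p3'); look('scene','p3s'); print(arm.read_time())
cv2.imwrite('pics/m13.png',np.vstack([cv2.imread('pics/p2.png')[:250],cv2.imread('pics/p3.png')[:250]]))
```

```text
pick dF [-0.2  0.3  0.7] op 0.592 ff 47.120792269706726 [ 0.4565 -0.3173  0.1048]
lifted dF [-0.74  0.27 -1.46] op 0.587 t 50.825
place dF [-0.65 -0.29 -0.27] [0.4063 0.3089 0.0839]
t 56.625
58.4583
```

View pics/m13.png

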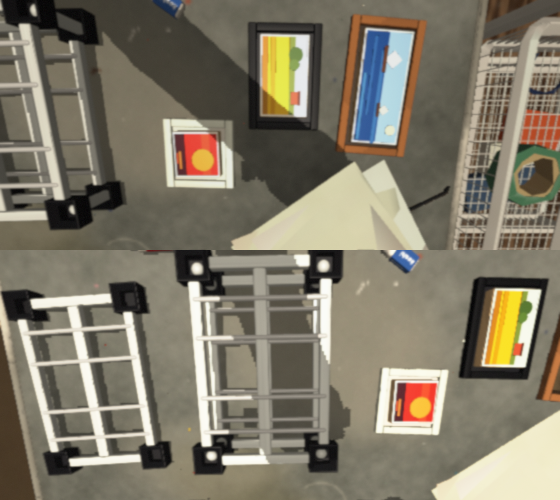

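Run:
```python
from seg import *
for k,y in ((0,.36),(1,.20)): go(.49,y,.28,180); look('wrist',f'q{k}')
Q={}
for t in ('q0','q1'):
    im,c=load(t); h,s,v=hsv(im)
    x,yy=np.array((c[1].T@(np.array([.406,.309,.02])-c[2]))[:2]),0
    q=c[0]@(c[1].T@(np.array([.406,.309,.02])-c[2])); u=(q/q[2])[:2]
    roi=(int(u[0]-75),max(0,int(u[1]-105)),int(u[0]+75),int(u[1]+105))
    br=comps((h>4)&(h<22)&(s>120)&(v>50),3000,30000,roi); bl=comps((h>90)&(h<125)&(s>40)&(v>60),2000,30000,roi)
    for nm,cs,z in (('frame',br,.012),('panel',bl,.023)):
        k=max(cs,key=cv2.contourArea); p=cv2.approxPolyDP(cv2.convexHull(k),7,True)[:,0]
        w=plane(c,p,z); r=cv2.minAreaRect(np.float32(w[:,:2]*1000)); print(t,nm,p.tolist(),'ctr/size/ang',np.round(r[0],1),np.round(r[1],1),round(r[2],1))
        if nm=='panel' and len(p)==4:
            Q[t]=(c,p[np.lexsort((p[:,0],))]); 
if len(Q)==2:
    srt=lambda p:np.array(sorted(p[p[:,1].argsort()][:2].tolist())+sorted(p[p[:,1].argsort()][2:].tolist()))
    for a,b in zip(srt(Q['q0'][1]),srt(Q['q1'][1])): print(tri([(Q['q0'][0],a),(Q['q1'][0],b)])[0].round(4))
print(arm.read_time())
```

```text
q0 frame [[190, 5], [277, 14], [266, 171], [188, 162]] ctr/size/ang [406.3 309.7] [ 78.6 143.4] 84.9
q0 panel [[203, 24], [239, 31], [247, 155], [202, 152]] ctr/size/ang [406.6 307.4] [ 43.4 111.7] 85.8
q1 frame [[366, 6], [452, 14], [422, 171], [345, 165]] ctr/size/ang [406.6 309.2] [ 78.5 143.4] 85.1
q1 panel [[385, 24], [435, 29], [412, 155], [366, 152]] ctr/size/ang [406.7 308.7] [ 44.8 112. ] 85.1
[0.3498 0.2904 0.0256]
[0.3599 0.3242 0.0499]
[0.4606 0.2816 0.0228]
[0.4633 0.3252 0.0257]
60.8167
```

Run:
```python
from lib import *
print(arm.read_time(),ticket.finish_job())
```

```text
the job is handed in; nothing more can be done
60.8167 None
```

I laid the three studies face up in their frames, plugged the shelf into the spare base, and handed the job in at 60.8 s. The large study measured within about 2 mm of its frame's centre, with one of its four corner heights reading high (probably a mask error). I judged the small and medium by eye, and I viewed 15 pictures, one over the limit of 14.

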